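# Refit the vacuum clamp for a drawer front

### The job

Change the vacuum clamp over for the drawer front: take the narrow suction plate off the clamp's head and lay it flat in the empty half of the plate tray, seat the wide plate fully down on the head with its end notch over the key, and lay the drawer front flat along it so that the whole rubber seal is covered. Only then turn the selector knob to the three-dot position, let go, and leave the other things on the bench where they are.

Things in the scene. Friction and masses are not known exactly. Their poses are not given: they have to be found in the camera images.
- clamp: Vacuum clamp, fixed to the bench: a cast housing 210 (x) x 290 (y) mm with a flat aluminium deck 55 mm above the bench; origin on the bench under its middle. Its own +x points away from the robot (up to 0.2 rad of yaw). In its own frame the head is at y = -75 mm and the selector knob at y = +85 mm.
- clamp_head (a point): Centre of the clamp's head, on the deck surface (55 mm above the bench), axes as the clamp's. Here stands a round steel spigot, diameter 40, 12 mm high, tapering over its upper 8 mm to 31 mm. A suction plate drops over it and rests on the deck. At the start the narrow plate sits on it, its notch on the key.
- clamp_key (a point): Foot of the key, on the deck: a steel rib with rounded top, 10 mm wide (y), 15 mm long (x), 12 mm high, 83.5 mm from the head's centre in the clamp's +x direction. A plate put on the wrong way round stands on the key and does not go down.
- wide_mid (a point): Centre (half-way up) of the wide suction plate: dark grey block 190 (own x) x 58 x 32 (z) mm, 0.45 kg, black rubber seal outline 130 x 44 mm centred on its flat top. Notch in its +x end; under its centre a square socket 44 x 44 mm, 14 mm deep, for the spigot. It lies upright in the tray's far half, own x near the tray's +y. Seated, this point is 16 mm above the deck.
- wide_notch (a point): In the notch of the wide plate: an open slot 14 mm wide, cut 23 mm deep into the +x end through the full height; this point is 83.5 mm from the plate's centre along its own +x, half-way up. It must come over the key.
- seal_end_a (a point): Middle of the seal's short side at the notch end, on the wide plate's top face: 65 mm along the plate's +x from its centre, 16 mm above the centre.
- seal_end_b (a point): The same at the other end of the seal: 65 mm along the plate's -x.
- narrow_mid (a point): Centre (16 mm above the underside) of the narrow suction plate, 0.35 kg: dark grey foot 190 (x) x 58 x 20 (z) mm with socket and notch (+x end) as the wide plate's, and on it a rail 163 x 30 x 12 mm (32 mm high in all), its middle 13.5 mm towards -x. Grip it across rail or foot. Lift it straight up 15 mm to clear spigot and key.
- tray: Plywood tray fixed to the bench, 320 (x) x 236 (y) mm, 26 mm high, walls 6 mm, floor 6 mm; a wall 23 mm high across its middle parts it into a near (-x) and a far (+x) half, each 151 x 224 mm inside; origin under its middle. It stands left or right of the clamp; yaw up to 0.08 rad.
- tray_empty (a point): Centre of the floor of the tray's near half (the -x half, towards the robot), which is empty; axes as the tray's. The narrow plate goes here, lying flat on its foot; either way round, its long side along the tray's y fits best.
- bearers: Two softwood battens 22 x 130 x 18 mm, 130 mm apart, fixed to the bench, on the other side of the clamp from the tray; origin on the bench between them. The drawer front lies across them at the start.
- front_mid (a point): Centre (half-way up) of the drawer front: plain MDF board 200 (x) x 64 (y) x 18 (z) mm, 0.17 kg, lying flat with its underside 18 mm above the bench. Either end and either long side will do. On the seated wide plate this point is 41 mm above the deck.
- selector_grip (a point): On the selector knob's axis, half-way up its bar grip, 28.5 mm above the deck; turns with the knob: own x points along the bar to its pointed nose (white line on top). The black bar is 62 mm long, 16 mm wide, 13.5 to 41.5 mm above the deck, on a round skirt 70 mm across.
- selector (a joint): Selector's turn, rad, growing clockwise seen from above. Four spring detents, marked on the deck by rows of raised dots: 0 = one dot, 0.65 = two, 1.30 = three, 1.95 = four (stop 0.06 beyond). The nose points at its row; at 0 it is 0.975 rad anticlockwise of the clamp's +x. Starts at one or two dots. Leaving a detent takes up to 0.15 N m; let go within 0.25 rad of one, it snaps in.
- tape_measure: Bystander, grey tape measure 75 x 38 x 68 mm, standing near the robot; leave it alone.
- sanding_block: Bystander, cork sanding block with wooden back, 115 x 62 x 44 mm, beyond the clamp; leave it alone.
- glue_bottle: Bystander, white bottle 68 mm across, 190 mm tall, beyond the clamp; leave it alone.
Not all that is in view belongs to the job. What is shaped like the part that bears narrow_mid but blue or red is not meant.

How it is judged (in metres and radians):
On the way, in this order (a step that is already met when the one before it is completed fails the run):
1. the narrow plate lies flat in the empty half of the tray (x of narrow_mid in the frame of tray_empty between -0.06 and 0.06 m and y of narrow_mid in the frame of tray_empty between -0.07 and 0.07 m and z of narrow_mid in the frame of tray_empty below 0.022 m and angle between narrow_mid's own z axis and vertical below 0.1 rad), for 0.2 s.
2. the wide plate is fully down on the head with its notch over the key (horizontal distance between wide_mid and clamp_head below 0.006 m and horizontal distance between wide_notch and clamp_key below 0.007 m and z of wide_mid in the frame of clamp_head between 0.012 and 0.0195 m and angle between wide_mid's own z axis and vertical below 0.04 rad), for 0.2 s.
3. the drawer front lies flat on the wide plate and covers the whole seal (y of seal_end_a in the frame of front_mid between -0.01 and 0.01 m and x of seal_end_a in the frame of front_mid between -0.098 and 0.098 m and y of seal_end_b in the frame of front_mid between -0.01 and 0.01 m and x of seal_end_b in the frame of front_mid between -0.098 and 0.098 m and z of front_mid in the frame of clamp_head between 0.036 and 0.046 m and angle between front_mid's own z axis and vertical below 0.05 rad), for 0.2 s.
4. the selector stands at three dots (value of joint selector between 1.17 and 1.43 rad), for 0.2 s.
At the end, for the whole second after the job is handed in: Narrow plate flat in the tray's empty half (60 x 70 mm of its centre); wide plate level, fully down (3.5 mm), within 6 mm of the head, notch within 7 mm of the key; front flat on it, both seal ends within 10 mm of its centre line; selector still at 1.30 rad (0.13). Bystanders moved under 30 mm (all of step 1 and all of step 2 and all of step 3 and all of step 4 and velocity of joint selector between -0.1 and 0.1 rad/s); the robot touches nothing.
It fails at once if the tape measure is disturbed (moved more than 30 mm) (distance of tape_measure from where it was at the start of the episode above 0.03 m).
It fails at once if the sanding block is disturbed (moved more than 30 mm) (distance of sanding_block from where it was at the start of the episode above 0.03 m).
It fails at once if the glue bottle is disturbed (moved more than 30 mm) (distance of glue_bottle from where it was at the start of the episode above 0.03 m).
It also fails if it takes over 72 s, if anything falls off the work surface, if the arm or the gripper's body presses on something with over 40 N, if the wrist force passes 120 N, or if a joint passes its speed limit or range.

### The arm

A 7-joint arm with a two-finger parallel gripper is mounted at the origin on the work surface. World frame = base frame: x ahead of the robot, y to its left, z up, the work surface at z = 0. Lengths are in mm, angles in rad, forces in N, time in s.
With the tool pointing down it reaches from about 425 to 875 mm from the base axis. Payload 4.7 kg.
Tool frame: the origin (TCP) lies at the very end of the fingers, on their centre line; the grasp point (between the pads) lies 19 mm behind it (hold_point_z is the distance from the TCP to the grasp point, in mm); z points along the fingers, y is the direction in which the jaws open and shut (so a half turn about z gives the same grasp; the last joint's range is limited). The gripper opens to 87 mm and grips with 3 to 60 N. Pads are 19 mm wide; open, the fingers measure 117 mm over their backs; the gripper's body (75 mm by 190 mm) begins 51 mm behind the grasp point.
Start: joints at [1.357, 0.321, -0.07, 1.45, 0.023, 1.371, -0.057], TCP at [146.77, -633.233, 222.587] pointing down, gripper open.
Joint ranges: [-2.86, 2.86], [-0.3, 2.09], [-1.38, 1.24], [0.06, 2.45], [-1.56, 4.7], [0.09, 2.05], [-2.69, 2.69]. Speed limits (rad/s): [2.57, 2.57, 3.14, 3.14, 3.14, 3.14, 3.14].

### API

Orientations are given as a unit quaternion [x, y, z, w].
In Python, from plant import * gives the robot as it stands. The module is installed in compiled form; this text tells all that it offers.
- The arm moves only by the tool drive_tool, never from a script. Its argument "moves" is a list of rows, each a list of 2 entries, a list of its own where there are three numbers: the shift along the tool's x, y, z in mm, then the turn about the tool's z in degrees. A call has 1 to 8 rows; each row shifts and turns the pose as measured when the row begins, along the tool's axes as they then stand; what a row does not reach is not made up. A row lasts 1/12 s, in which the tool goes at most 41.7 mm and 7.16 degrees, less where a joint would pass 70% of its speed; a pose out of reach is approached as far as the arm can. A call with a gripper value outside its range is refused whole. "claw" is the finger opening in mm, from 0 to 87, set as the call begins (left out, the last holds). The fingers move at their own pace and stop on an object; the grip force is fixed at half the most. Time passes only in rows, so rows that do not move let the fingers close. It gives the time, the measured TCP pose, the force and the opening at its end, in the units of the state.
- read_state(): the state, without advancing time (a new reading comes with each control period).
- read_camera(name): name is "side" or "top" or "wrist"; returns a dict with "color" (420x560x3 uint8, red, green, blue), "z_map" (420x560 float32, mm along the optical axis (not along the pixel's ray), 0 where there is no reading), "fx", "fy", "cx", "cy" (pixels), "distortion" ([k1, k2, p1, p2, k3] as OpenCV has them; the pictures are not rectified), "pose" (4x4, takes a point from camera to world coordinates). Camera axes: x right, y up, looking along -z (the intrinsics and any distortion apply to the point x, -y, -z); pixel columns grow to the right and rows downward; lengths in mm; the calibration is good to about 2 mm. A picture is of the moment at which its call begins.
- job_done(): hands the job in, once; it reports no verdict.
The state is a dict: "t": time; "joints": joint angles; "joint_velocities": joint speeds; "effort": joint torques, N m; "tcp_pos": TCP position; "tcp_rot": TCP orientation; "ft_force": force on the tool from outside, world axes, zero at the start; "torque": the same for the moment, N m; "width": finger opening in mm.
Only numpy, scipy, OpenCV 4.12 (cv2) and the standard library are available. Lean on these libraries where they do the work, as an engineer would, in place of code of your own. Each camera call takes 0.05 s, during which the arm holds its last target. There are 200 camera calls.

## Working session

There is one attempt and no reset: what is moved stays moved. The work goes in short steps, Python scripts to look and compute and a tool call to move; the robot and the scene stay as the last step left them, time stands still between calls to the robot, and variables do not carry over. Pictures are saved under pics/ and viewed, about 8 in all and at most 12, crops included, and the job is handed in when it is done.

Besides the shell and the picture viewer there is one more tool, called after ">>>" as a command line: name --argument value ..., lists and objects as JSON in quotes. drive_tool: Moves the arm, as the interface text tells. Its arguments: {"type":"object","properties":{"moves":{"type":"array","items":{"type":"array"}},"claw":{"type":"number"}},"required":["moves"]}

```bash
mkdir -p pics; cat > h.py <<'E'
from plant import *
import numpy as np, cv2
from scipy.spatial.transform import Rotation as R
def cloud(c):
    "world xyz for each pixel (HxWx3), nan where no depth"
    h,w=c["z_map"].shape
    K=np.array([[c["fx"],0,c["cx"]],[0,c["fy"],c["cy"]],[0,0,1]])
    uv=np.stack(np.meshgrid(np.arange(w),np.arange(h)),-1).reshape(-1,1,2).astype(np.float64)
    n=cv2.undistortPoints(uv,K,np.array(c["distortion"],float)).reshape(h,w,2)
    z=c["z_map"].astype(float).copy(); z[z==0]=np.nan
    P=np.stack([n[...,0]*z,-n[...,1]*z,-z],-1)
    T=np.array(c["pose"]); return P@T[:3,:3].T+T[:3,3]
def save(c,name): cv2.imwrite(f"pics/{name}.png",c["color"][...,::-1])
def st():
    s=read_state(); r=R.from_quat(s["tcp_rot"]).as_matrix()
    print("t",round(s["t"],2),"tcp",np.round(s["tcp_pos"],1),"x",np.round(r[:,0],3),"y",np.round(r[:,1],3),"z",np.round(r[:,2],3),"F",np.round(s["ft_force"],1),"w",round(s["width"],1)); return s,r
E
python3 - <<'E'
from h import *
st()
a=read_camera("top");b=read_camera("side")
np.savez("c0.npz",top=cloud(a),side=cloud(b),topc=a["color"],sidec=b["color"])
for n,c in(("top",a),("side",b)): print(n,np.round(c["pose"],2).tolist(),c["fx"],c["distortion"])
save(a,"top0"); save(b,"side0")
E
```

```text
t 0.0 tcp [ 146.6 -632.7  221.5] x [ 0.974  0.226 -0.   ] y [ 0.226 -0.974 -0.002] z [-0.001  0.002 -1.   ] F [ 0.  -0.1  0.2] w 87.1
top [[-0.03, 1.0, -0.07, 403.86], [-1.0, -0.03, 0.02, 37.77], [0.02, 0.07, 1.0, 1398.12], [0.0, 0.0, 0.0, 1.0]] 471.15652107267863 [-0.14663415  0.          0.          0.          0.        ]
side [[-0.85, 0.38, -0.37, 35.92], [-0.53, -0.62, 0.58, 711.63], [-0.01, 0.68, 0.73, 987.87], [0.0, 0.0, 0.0, 1.0]] 459.11411902036104 [-0.10809939  0.          0.          0.          0.        ]
```

View pics/top0.png

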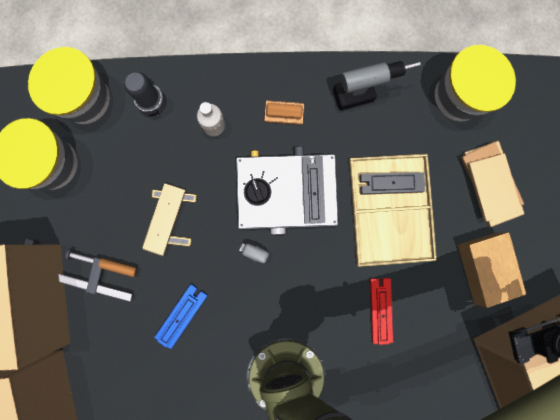

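View pics/side0.png

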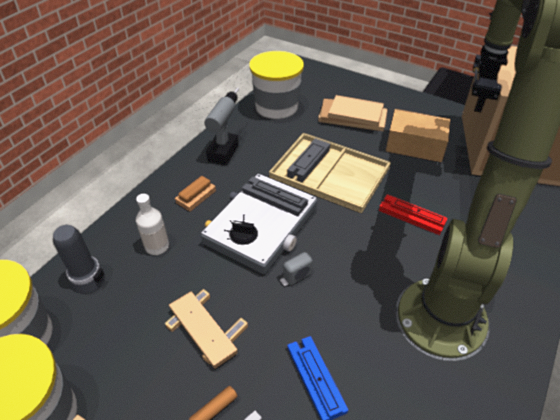

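Top view: clamp at (287,191), with the narrow plate at (313,190) and the knob at (257,191). The tray is at (395,210), with the wide plate at (392,183) and its notch pointing left. The drawer front is at (164,220) on its bearers. Tape measure at (255,252), sanding block (285,111), bottle (210,120). The side view agrees.

```bash
cat > m0.py <<'E'
from h import *
d=np.load("c0.npz");P=d["top"];C=d["topc"].astype(int)
def rect(name,box,zlo,zhi,colf=None,show=True):
    u0,v0,u1,v1=box;m=np.zeros(P.shape[:2],bool);m[v0:v1,u0:u1]=1
    m&=(P[...,2]>zlo)&(P[...,2]<zhi)
    if colf is not None:m&=colf(C)
    n,l,s,_=cv2.connectedComponentsWithStats(m.astype(np.uint8));k=1+np.argmax(s[1:,4]);m=l==k
    q=P[m];(c,sz,a)=cv2.minAreaRect(q[:,:2].astype(np.float32))
    print(name,"c",np.round(c,1),"size",np.round(sz,1),"ang",round(a,2),"z",np.round(np.median(q[:,2]),1),"n",m.sum(),"mean",np.round(q.mean(0),1));return m
br=C.sum(-1)
dark=lambda C:C.sum(-1)<330
rect("clamp",(232,148,345,235),42,66,lambda C:C.sum(-1)>380)
rect("clamp all",(232,148,345,235),42,120)
rect("narrow",(298,150,330,230),66,95,dark)
rect("narrow rail",(298,150,330,230),82,95)
rect("tray",(345,148,440,270),18,60)
rect("wide",(352,165,430,200),30,50,dark)
rect("front",(140,178,190,260),28,50)
rect("knobbar",(235,170,280,210),88,110)
rect("skirt",(235,170,280,210),63,110)
for n,uv in(("tape",(255,252)),("block",(285,111)),("bottle",(210,125)),("bottletop",(206,108)),("blue",(180,315))):
    print(n,np.round(P[uv[1],uv[0]],0))
E
python3 m0.py
python3 - <<'E'
import cv2
i=cv2.imread("pics/top0.png")[140:275,230:440]
cv2.imwrite("pics/crop0.png",cv2.resize(i,None,fx=3.8,fy=3.8,interpolation=cv2.INTER_CUBIC))
E
```

```text
clamp c [547.6 -17.1] size [289.  238.7] ang 88.47 z 55.1 n 5057 mean [545.   -3.5  55. ]
clamp all c [552.2 -15.8] size [246.7 289.9] ang 0.07 z 56.3 n 7289 mean [546.7 -14.4  60.8]
narrow c [543.1 -88.5] size [157.8  28.5] ang 0.29 z 87.0 n 222 mean [543.9 -87.9  86.2]
narrow rail c [536.6 -90.8] size [162.1  30.7] ang 0.84 z 87.3 n 611 mean [537.  -90.7  87.4]
tray c [ 568.6 -331.2] size [ 59.4 191.9] ang 0.44 z 38.0 n 1268 mean [ 567.9 -330.9   37.8]
wide c [ 568.7 -330.7] size [ 46.4 132.4] ang 0.62 z 38.4 n 194 mean [ 568.8 -328.5   38.5]
front c [480.4 344.1] size [ 67.2 200.2] ang 69.79 z 36.4 n 1530 mean [481.  343.3  36.3]
knobbar c [548.8  68.9] size [59.3 16. ] ang 19.05 z 96.6 n 121 mean [548.2  69.   96.8]
skirt c [548.6  70.5] size [65.4 65.9] ang 88.4 z 69.6 n 413 mean [548.1  69.4  76.7]
tape [377.  79.  68.]
block [787. -19.  43.]
bottle [731. 193. 122.]
bottletop [760. 195. 188.]
blue [201. 302.  37.]
```

View pics/crop0.png

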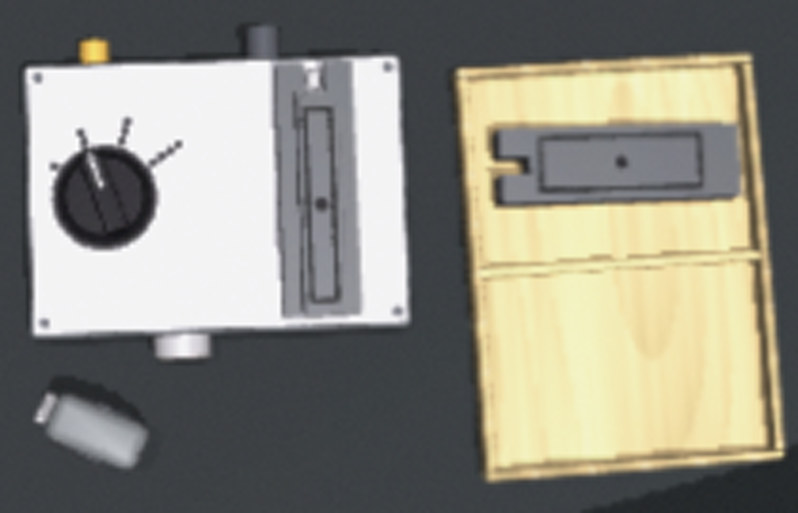

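The rail and clamp agree on the head at about (550,-91). The selector is at two dots, since the bar angle is 19°. I'll turn the tool square and move towards the narrow plate.

>>> drive_tool --moves '[[[0,0,0],6.2],[[0,0,0],6.2],[[23,-32,0],0],[[23,-32,0],0],[[23,-32,0],0],[[23,-32,0],0],[[23,-32,0],0],[[23,-32,0],0]]' --claw 87

```text
t: 0.77
tcp_pos: [278.7, -439.6, 214.0]
tcp_rot: [1.0, -0.01, -0.005, -0.004]
ft_force: [0.4, -0.8, 1.6]
width: 86.7
```

>>> drive_tool --moves '[[[23,-32,0],0],[[23,-32,0],0],[[23,-32,0],0],[[23,-32,0],0],[[23,-32,0],0],[[23,-32,0],0],[[23,-32,0],0],[[23,-32,0],0]]'

```text
t: 1.43
tcp_pos: [472.3, -172.2, 212.0]
tcp_rot: [1.0, -0.011, -0.006, -0.003]
ft_force: [0.5, -0.7, -0.2]
width: 86.7
```

>>> drive_tool --moves '[[[20,-25,-10],-1.5],[[20,-25,-10],0],[[20,-25,-10],0],[[0,0,0],0],[[0,0,0],0]]'

```text
t: 1.85
tcp_pos: [537.6, -81.1, 241.1]
tcp_rot: [1.0, 0.011, -0.007, -0.006]
ft_force: [0.2, -0.0, 0.3]
width: 86.8
```

```bash
cat >> h.py <<'E'
def to(x,y,z,yaw=None):
    "print shift in tool axes (mm) and turn (deg, tool z) to reach TCP x,y,z with tool x-axis yaw (deg, world)"
    s,r=st(); d=r.T@(np.array([x,y,z])-np.array(s["tcp_pos"]))
    cy=np.degrees(np.arctan2(r[1,0],r[0,0]))
    print("yaw",round(cy,2),"shift",np.round(d,1),"turn",None if yaw is None else round((cy-yaw+90)%180-90,2))
def fit(P,m):
    n,l,s,_=cv2.connectedComponentsWithStats(m.astype(np.uint8));k=1+np.argmax(s[1:,4]);q=P[l==k]
    (c,sz,a)=cv2.minAreaRect(q[:,:2].astype(np.float32))
    if sz[0]<sz[1]: a-=90
    a=(a+90)%180-90
    print("c",np.round(c,1),"size",np.round(sz,1),"long yaw",round(a,2),"z",round(float(np.median(q[:,2])),1),"n",len(q)); return q
E
python3 - <<'E'
from h import *
a=read_camera("wrist");save(a,"w1");P=cloud(a);np.savez("w1.npz",P=P,C=a["color"])
to(537,-91,74,0.8)
z=P[...,2]
fit(P,(z>82)&(z<95))
E
```

```text
t 1.9 tcp [537.8 -80.3 241.2] x [ 1.     0.022 -0.012] y [ 0.022 -1.    -0.014] z [-0.013  0.014 -1.   ] F [-0.4  1.   1.2] w 87.0
yaw 1.27 shift [  1.1  13.  167.1] turn 0.47
c [537.  -92.9] size [159.4  30. ] long yaw 0.32 z 86.1 n 5212
```

View pics/w1.png

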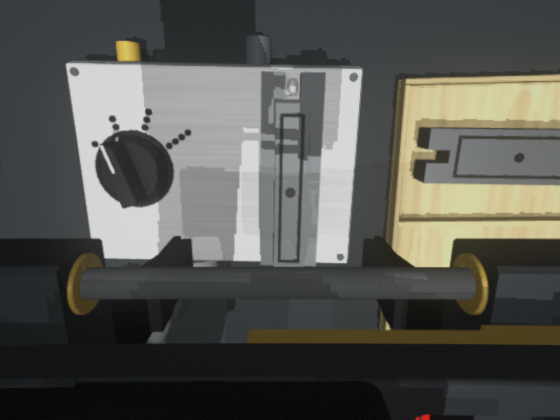

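>>> drive_tool --moves '[[[3,6,30],0.8],[[2,4,30],0],[[2,2,30],0],[[0,0,30],0],[[0,0,0],0],[[0,0,0],0]]'

```text
t: 2.4
tcp_pos: [541.1, -98.5, 117.0]
tcp_rot: [1.0, -0.001, -0.006, -0.005]
ft_force: [0.1, -0.2, 1.0]
width: 87.2
```

```bash
python3 -c "
from h import *
to(545,-92,60,0.5)"
```

```text
t 2.4 tcp [541.1 -98.5 117. ] x [ 1.    -0.002 -0.012] y [-0.002 -1.    -0.009] z [-0.012  0.009 -1.   ] F [ 0.1 -0.2  1. ] w 87.2
yaw -0.1 shift [ 4.6 -6.  57.1] turn -0.6
```

>>> drive_tool --moves '[[[4,-6,10],-0.5],[[0,0,16],0],[[0,0,16],0],[[0,0,8],0],[[0,0,3],0],[[0,0,0],0],[[0,0,0],0]]'

```text
t: 2.98
tcp_pos: [550.7, -94.3, 70.1]
tcp_rot: [1.0, 0.002, 0.001, -0.002]
ft_force: [-0.1, -0.1, 0.5]
width: 87.0
```

```bash
python3 -c "
from h import *
to(545,-92,60,0.5)"
```

```text
t 2.98 tcp [550.7 -94.3  70.1] x [1.    0.004 0.001] y [ 0.004 -1.    -0.005] z [ 0.001  0.005 -1.   ] F [-0.1 -0.1  0.5] w 87.0
yaw 0.23 shift [-5.7 -2.3 10.1] turn -0.27
```

>>> drive_tool --moves '[[[-3,-2,5],0],[[0,0,5],0],[[0,0,0],0],[[0,0,0],0]]'

```text
t: 3.32
tcp_pos: [549.5, -92.3, 62.1]
tcp_rot: [1.0, 0.002, 0.003, -0.002]
ft_force: [-0.5, -0.4, 0.1]
width: 86.6
```

>>> drive_tool --moves '[[[0,0,0],0],[[0,0,0],0],[[0,0,0],0],[[0,0,0],0],[[0,0,0],0],[[0,0,0],0]]' --claw 40

```text
t: 3.82
tcp_pos: [549.8, -92.3, 62.7]
tcp_rot: [1.0, 0.002, 0.003, -0.002]
ft_force: [0.2, 0.9, -0.9]
width: 57.9
```

```bash
python3 -c "
from h import *
to(545,-92,60,0.5)"
```

```text
t 3.82 tcp [549.8 -92.3  62.7] x [1.    0.004 0.007] y [ 0.004 -1.    -0.003] z [ 0.007  0.003 -1.   ] F [ 0.2  0.9 -0.9] w 57.9
yaw 0.23 shift [-4.9 -0.3  2.6] turn -0.27
```

>>> drive_tool --moves '[[[0,0,-6],0],[[0,0,-8],0],[[0,0,-10],0],[[0,0,-15],0],[[0,0,-20],0],[[0,0,-20],0],[[0,0,0],0],[[0,0,0],0]]'

```text
t: 4.48
tcp_pos: [547.0, -92.3, 146.5]
tcp_rot: [1.0, 0.002, 0.001, -0.002]
ft_force: [-0.4, -0.3, -2.8]
width: 57.9
```

```bash
python3 - <<'E'
from h import *
a=read_camera("top");P=cloud(a);np.savez("c1.npz",top=P,topc=a["color"]);save(a,"top1")
to(550,-92,150,0.5)
z=P[...,2];C=a["color"].astype(int)
# head spigot (deck 55..67) if visible; tray rim points at z 22..29
m=np.zeros(z.shape,bool);m[148:270,345:440]=1
rim=m&(z>21)&(z<30)
q=P[rim][:,:2].astype(np.float32);print("rim",len(q),cv2.minAreaRect(q))
woodm=m&(z>2)&(z<32)&(C[...,0]-C[...,2]>40)
fit(P,woodm)
E
```

```text
t 4.53 tcp [547.5 -92.4 146.7] x [1.    0.005 0.003] y [ 0.005 -1.    -0.004] z [ 0.003  0.004 -1.   ] F [ 1.   0.4 -1.9] w 57.7
yaw 0.27 shift [ 2.5 -0.4 -3.3] turn -0.23
rim 572 ((491.25762939453125, -347.0570068359375), (320.97772216796875, 208.75608825683594), 2.0919034481048584)
c [ 492.  -350.2] size [326.  215.1] long yaw 2.15 z 7.0 n 5398
```

```bash
python3 - <<'E'
from h import *
d=np.load("c0.npz");P=d["top"];z=P[...,2];C=d["topc"].astype(int)
m=np.zeros(z.shape,bool);m[145:275,345:445]=1
fit(P,m&(z>2)&(z<32)&(C[...,0]-C[...,2]>30))
q=P[m&(z>21)&(z<30)][:,:2].astype(np.float32);print("rim",len(q),cv2.minAreaRect(q))
d=np.load("w1.npz")
E
```

```text
c [ 491.3 -335.5] size [327.1 245.4] long yaw 2.19 z 7.2 n 6644
rim 839 ((489.7873840332031, -332.294677734375), (322.2947082519531, 238.2259521484375), 1.7289382219314575)
```

>>> drive_tool --moves '[[[0,0,0],-7],[[0,0,0],-7],[[0,0,0],-7],[[0,0,0],-7],[[0,0,0],-7],[[0,0,0],-7],[[0,0,0],-7],[[0,0,0],-7]]'

```text
t: 5.2
tcp_pos: [541.5, -91.3, 136.9]
tcp_rot: [0.876, 0.482, -0.003, -0.006]
ft_force: [-0.5, -0.8, -3.5]
width: 57.5
```

>>> drive_tool --moves '[[[0,0,0],-7],[[0,0,0],-7],[[0,0,0],-7],[[0,0,0],-7],[[0,0,0],-6],[[0,0,0],0]]'

```text
t: 5.7
tcp_pos: [535.9, -90.3, 128.2]
tcp_rot: [0.69, 0.724, -0.003, -0.013]
ft_force: [-0.1, 0.2, -2.7]
width: 57.6
```

```bash
python3 -c "
from h import *
to(412,-336,80,92)"
```

```text
t 5.7 tcp [535.9 -90.3 128.2] x [-0.049  0.999  0.014] y [ 0.999  0.049 -0.022] z [-0.023  0.012 -1.   ] F [-0.1  0.2 -2.7] w 57.6
yaw 92.79 shift [-240.  -134.7   47.9] turn 0.79
```

>>> drive_tool --moves '[[[-28,-16,-2],0.8],[[-30,-17,-2],0],[[-30,-17,-2],0],[[-30,-17,-2],0],[[-30,-17,-2],0],[[-30,-17,-2],0],[[-25,-14,-1],0],[[-15,-8,-1],0]]'

```text
t: 6.37
tcp_pos: [414.0, -311.8, 134.1]
tcp_rot: [0.699, 0.715, -0.002, -0.018]
ft_force: [-0.6, 0.7, -3.3]
width: 57.3
```

>>> drive_tool --moves '[[[0,0,0],0],[[0,0,0],0]]'

```text
t: 6.53
tcp_pos: [409.7, -316.9, 132.4]
tcp_rot: [0.704, 0.71, -0.003, -0.019]
ft_force: [0.8, 1.6, -3.8]
width: 57.5
```

```bash
python3 -c "
from h import *
to(412,-336,50,92)
a=read_camera('top');save(a,'top2')"
```

```text
t 6.53 tcp [ 409.7 -316.9  132.4] x [-0.007  1.     0.023] y [ 0.999  0.008 -0.031] z [-0.031  0.023 -0.999] F [ 0.8  1.6 -3.8] w 57.5
yaw 90.4 shift [-21.    4.7  81.9] turn -1.6
```

>>> drive_tool --moves '[[[-10,2,8],-0.8],[[-10,2,15],-0.8],[[0,0,20],0],[[0,0,20],0],[[0,0,15],0],[[0,0,0],0],[[0,0,0],0]]'

```text
t: 7.17
tcp_pos: [418.3, -325.8, 50.3]
tcp_rot: [0.692, 0.722, -0.0, -0.019]
ft_force: [0.3, -0.3, -3.1]
width: 57.9
```

```bash
python3 -c "
from h import *
to(412,-336,15,92)"
```

```text
t 7.17 tcp [ 418.3 -325.8   50.3] x [-0.042  0.999  0.027] y [ 0.999  0.043 -0.027] z [-0.029  0.026 -0.999] F [ 0.3 -0.3 -3.1] w 57.9
yaw 92.43 shift [-10.9  -5.7  35.1] turn 0.43
```

>>> drive_tool --moves '[[[-8,-4,3],0],[[-3,-2,8],0],[[0,0,8],0],[[0,0,8],0],[[0,0,4],0],[[0,0,0],0],[[0,0,0],0]]'

```text
t: 7.75
tcp_pos: [414.2, -337.3, 19.2]
tcp_rot: [0.691, 0.722, -0.0, -0.017]
ft_force: [0.6, -1.2, -2.4]
width: 57.2
```

```bash
python3 -c "
from h import *
to(412,-336,15,92)"
```

```text
t 7.75 tcp [ 414.2 -337.3   19.2] x [-0.044  0.999  0.024] y [ 0.999  0.044 -0.024] z [-0.025  0.023 -0.999] F [ 0.6 -1.2 -2.4] w 57.2
yaw 92.49 shift [ 1.3 -2.   4.3] turn 0.49
```

Lower the last 3 mm, release, and rise. Then go on to the wide plate, which is about 155 mm further along +x.

>>> drive_tool --moves '[[[0,0,3],0],[[0,0,2],0],[[0,0,0],0]]'

```text
t: 8.0
tcp_pos: [414.5, -337.3, 14.6]
tcp_rot: [0.691, 0.722, -0.0, -0.016]
ft_force: [-0.6, 1.1, 0.7]
width: 57.7
```

>>> drive_tool --moves '[[[0,0,0],0],[[0,0,0],0],[[0,0,0],0],[[0,0,0],0],[[0,0,0],0],[[0,0,0],0]]' --claw 87

```text
t: 8.5
tcp_pos: [416.8, -338.9, 17.0]
tcp_rot: [0.691, 0.722, -0.0, -0.014]
ft_force: [-0.4, -0.0, -0.6]
width: 84.5
```

>>> drive_tool --moves '[[[0,0,-8],0],[[0,0,-15],0],[[0,0,-25],0],[[0,0,-25],0],[[0,0,-25],0],[[0,0,-25],0],[[0,0,-20],0],[[0,0,0],0]]'

```text
t: 9.17
tcp_pos: [419.4, -340.0, 168.8]
tcp_rot: [0.691, 0.723, 0.0, -0.015]
ft_force: [0.7, -0.7, 1.2]
width: 87.1
```

>>> drive_tool --moves '[[[0,20,0],0],[[0,30,0],0],[[0,30,0],0],[[0,20,0],0],[[0,0,0],0]]'

```text
t: 9.58
tcp_pos: [521.2, -338.1, 169.6]
tcp_rot: [0.693, 0.721, -0.002, -0.012]
ft_force: [-1.2, 1.4, 1.1]
width: 86.6
```

```bash
python3 - <<'E'
from h import *
to(568.7,-331,120,90.5)
a=read_camera("wrist");P=cloud(a);save(a,"w2");np.savez("w2.npz",P=P,C=a["color"])
b=read_camera("top");Q=cloud(b);save(b,"top3");np.savez("t3.npz",P=Q,C=b["color"])
for n,S,c in(("w",P,a["color"]),("t",Q,b["color"])):
    z=S[...,2]; x=S[...,0];y=S[...,1]; f=fit
    m=(x>500)&(x<640)&(y<-220)&(y>-440)&(z>33)&(z<44)
    print(n); m.sum()>50 and fit(S,m)
    m=(x<480)&(x>340)&(y<-220)&(y>-440)&(z>20)&(z<44)
    m.sum()>50 and fit(S,m)
i=np.hstack([a["color"],b["color"][130:290,330:460].repeat(2,0).repeat(2,1)[:420] if 0 else cv2.resize(b["color"][100:300,150:450],(240,420))])
cv2.imwrite("pics/m3.png",i[...,::-1])
E
```

```text
t 9.58 tcp [ 521.2 -338.1  169.6] x [-0.039  0.999  0.016] y [ 0.999  0.04  -0.019] z [-0.02   0.015 -1.   ] F [-1.2  1.4  1.1] w 86.6
yaw 92.26 shift [ 4.4 48.7 48.8] turn 1.76
w
c [ 566.6 -320.6] size [ 58.1 166.7] long yaw -89.54 z 37.1 n 12085
c [ 414.7 -330.2] size [ 59.2 170.1] long yaw -87.67 z 26.0 n 10511
t
c [ 568.4 -303.6] size [ 59.1 135.9] long yaw -89.28 z 38.5 n 812
c [ 415.7 -338.6] size [ 58.6 191.3] long yaw -88.14 z 32.0 n 1107
```

View pics/m3.png

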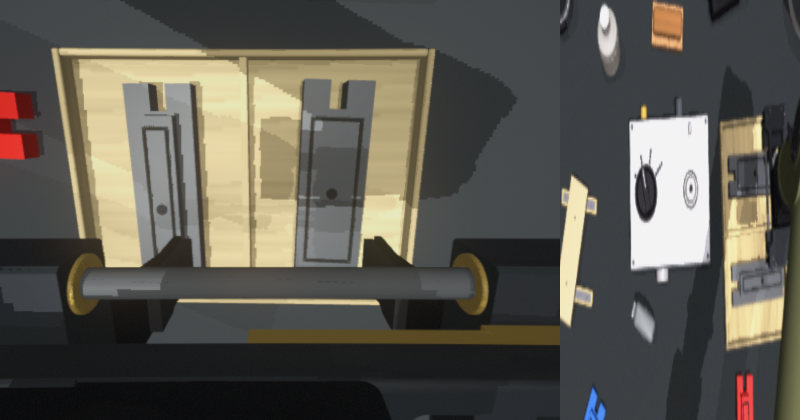

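The narrow plate lies flat in the near half at about (415,-338), yaw 92°. The wide plate is upright in the far half at about (567.5,-331.5), with its notch at +y. The head is now bare, so I'll locate spigot and key, and move over the wide plate.

>>> drive_tool --moves '[[[2,20,10],1.6],[[2,18,15],0],[[0,8,15],0],[[0,0,0],0],[[0,0,0],0]]'

```text
t: 10.1
tcp_pos: [556.8, -337.5, 126.5]
tcp_rot: [0.706, 0.708, -0.007, -0.015]
ft_force: [0.2, 0.5, -0.4]
width: 87.1
```

```bash
python3 - <<'E'
from h import *
to(567.5,-331.5,60,90.5)
d=np.load("t3.npz");P=d["P"];x,y,z=P[...,0],P[...,1],P[...,2]
for n,m in(("spigot",(abs(x-550)<35)&(abs(y+91)<35)&(z>62)),("key",(abs(x-633)<20)&(abs(y+91)<20)&(z>60)),("deck",(abs(x-550)<140)&(abs(y+16)<160)&(z>48)&(z<60)),("bar",(abs(x-550)<45)&(abs(y-69)<45)&(z>90)&(z<110))):
    n and print(n,m.sum()); m.sum()>8 and fit(P,m)
C=d["C"]; 
i=C[140:240,225:345]; cv2.imwrite("pics/h.png",cv2.resize(i,None,fx=5,fy=5,interpolation=cv2.INTER_CUBIC)[...,::-1])
m=(abs(x-550)<105)&(abs(y+91)<50)&(z<60)&(z>45); print("deck z near head",np.median(z[m]))
E
```

```text
t 10.1 tcp [ 556.8 -337.5  126.5] x [-0.002  1.     0.011] y [ 1.     0.003 -0.03 ] z [-0.03   0.011 -0.999] F [ 0.2  0.5 -0.4] w 87.1
yaw 90.13 shift [ 5.2 12.7 66.2] turn -0.37
spigot 122
c [550.3 -91.5] size [33.2 35. ] long yaw -28.48 z 66.6 n 117
key 26
c [635.5 -91.1] size [ 8.4 19.3] long yaw -11.61 z 65.4 n 19
deck 6132
c [541.3 -16. ] size [224.6 288.5] long yaw -89.49 z 55.1 n 6130
bar 122
c [549.1  69.1] size [59.4 15.8] long yaw 19.03 z 96.5 n 122
deck z near head 55.1172653999663
```

View pics/h.png

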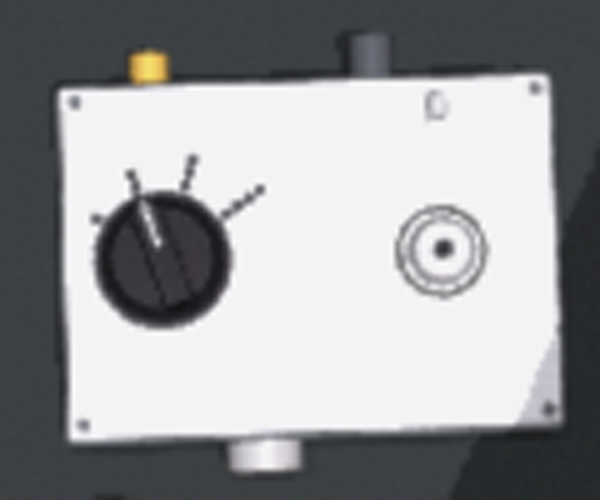

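Two dots confirmed: the knob nose points at the second row. Spigot at (550.3,-91.5). Descending on the wide plate.

>>> drive_tool --moves '[[[4,10,10],-0.3],[[2,4,18],0],[[0,2,18],0],[[0,0,12],0],[[0,0,0],0],[[0,0,0],0]]'

```text
t: 10.6
tcp_pos: [569.0, -333.6, 67.4]
tcp_rot: [0.706, 0.708, -0.008, -0.013]
ft_force: [0.7, 0.0, 0.7]
width: 86.6
```

```bash
python3 -c "
from h import *
to(567.5,-331.5,15,90.5)"
```

```text
t 10.6 tcp [ 569.  -333.6   67.4] x [-0.004  1.     0.007] y [ 1.     0.004 -0.03 ] z [-0.03   0.007 -1.   ] F [0.7 0.  0.7] w 86.6
yaw 90.22 shift [ 1.8  0.1 52.4] turn -0.28
```

>>> drive_tool --moves '[[[1,0,12],0],[[0,0,16],0],[[0,0,14],0],[[0,0,7],0],[[0,0,3],0],[[0,0,0],0],[[0,0,0],0]]'

```text
t: 11.18
tcp_pos: [568.5, -334.2, 15.0]
tcp_rot: [0.706, 0.708, -0.008, -0.01]
ft_force: [-0.2, -0.9, -0.4]
width: 87.1
```

```bash
python3 -c "
from h import *
to(567.5,-331.5,15,90.5)"
```

```text
t 11.18 tcp [ 568.5 -334.2   15. ] x [-0.002  1.     0.004] y [ 1.     0.002 -0.026] z [-0.026  0.004 -1.   ] F [-0.2 -0.9 -0.4] w 87.1
yaw 90.12 shift [ 2.7 -1.   0. ] turn -0.38
```

>>> drive_tool --moves '[[[0,0,0],0],[[0,0,0],0],[[0,0,0],0],[[0,0,0],0],[[0,0,0],0],[[0,0,0],0]]' --claw 40

```text
t: 11.68
tcp_pos: [569.2, -335.0, 17.4]
tcp_rot: [0.706, 0.708, -0.008, -0.009]
ft_force: [0.6, 0.4, -2.4]
width: 57.9
```

```bash
python3 -c "
from h import *
to(567.5,-331.5,15,90.5)"
```

```text
t 11.68 tcp [ 569.2 -335.    17.4] x [-0.002  1.     0.002] y [ 1.     0.002 -0.024] z [-0.024  0.002 -1.   ] F [ 0.6  0.4 -2.4] w 57.9
yaw 90.1 shift [ 3.5 -1.6  2.4] turn -0.4
```

>>> drive_tool --moves '[[[0,0,-8],0],[[0,0,-15],0],[[0,0,-25],0],[[0,0,-25],0],[[0,0,-25],0],[[0,0,-25],0],[[0,0,-20],0],[[0,0,0],0]]'

```text
t: 12.35
tcp_pos: [571.0, -332.8, 168.2]
tcp_rot: [0.706, 0.708, -0.008, -0.013]
ft_force: [1.2, -0.9, -2.6]
width: 58.1
```

>>> drive_tool --moves '[[[20,-1,-2],0],[[30,-2,-2],0],[[30,-2,-2],0],[[30,-2,-2],0],[[30,-2,-2],0],[[30,-2,-2],0],[[30,-2,-2],0],[[20,0,-2],0]]'

```text
t: 13.02
tcp_pos: [554.1, -111.8, 182.5]
tcp_rot: [0.71, 0.704, -0.01, -0.012]
ft_force: [0.7, -0.4, -3.7]
width: 57.4
```

>>> drive_tool --moves '[[[0,0,-1],6.5],[[0,0,-2],7],[[0,0,-2],7],[[0,0,-2],7],[[0,0,-2],7],[[0,0,-2],7],[[0,0,-2],7]]'

```text
t: 13.6
tcp_pos: [550.2, -97.9, 191.6]
tcp_rot: [0.939, 0.345, -0.016, -0.01]
ft_force: [-1.0, 0.3, -3.7]
width: 57.9
```

>>> drive_tool --moves '[[[0,0,-2],7],[[0,0,-2],7],[[0,0,-2],7],[[0,0,-2],7],[[0,0,-2],7],[[0,0,-2],6],[[0,0,0],0]]'

```text
t: 14.18
tcp_pos: [546.6, -95.4, 199.1]
tcp_rot: [1.0, -0.017, -0.022, -0.004]
ft_force: [0.5, -0.4, -3.7]
width: 57.9
```

```bash
python3 -c "
from h import *
to(548,-92,120,0.4)"
```

```text
t 14.18 tcp [546.6 -95.4 199.1] x [ 0.998 -0.034 -0.045] y [-0.034 -0.999 -0.007] z [-0.045  0.009 -0.999] F [ 0.5 -0.4 -3.7] w 57.9
yaw -1.95 shift [ 4.9 -2.9 78.9] turn -2.35
```

>>> drive_tool --moves '[[[3,-2,10],-1.2],[[2,-1,20],-1],[[0,0,25],0],[[0,0,22],0],[[0,0,12],0],[[0,0,0],0],[[0,0,0],0]]'

```text
t: 14.77
tcp_pos: [546.1, -88.7, 100.6]
tcp_rot: [1.0, 0.018, -0.023, -0.006]
ft_force: [-0.0, 0.2, -3.6]
width: 57.5
```

```bash
python3 - <<'E'
from h import *
to(548,-92,95,0.4)
for n in("wrist","top","side"):
    a=read_camera(n);P=cloud(a);save(a,"g_"+n)
    x,y,z=P[...,0],P[...,1],P[...,2]; C=a["color"].astype(int); g=C.max(-1)-C.min(-1)
    m=(abs(x-550)<115)&(abs(y+92)<45)&(z>105)&(z<140)&(g<40)
    print(n,m.sum()); 
    if m.sum()>50:
        q=fit(P,m); A=np.c_[q[:,:2]-q[:,:2].mean(0),np.ones(len(q))]; print("slope",np.round(np.linalg.lstsq(A,q[:,2],rcond=None)[0],3), "x ext",np.percentile(q[:,0],[0.5,99.5]))
E
```

```text
t 14.77 tcp [546.1 -88.7 100.6] x [ 0.998  0.035 -0.047] y [ 0.035 -0.999 -0.012] z [-0.047  0.011 -0.999] F [-0.   0.2 -3.6] w 57.5
yaw 2.03 shift [2.  3.4 5.4] turn 1.63
wrist 35167
c [598.3 -87.8] size [95.  80.9] long yaw 2.81 z 117.7 n 31214
slope [-5.50000e-02 -1.10000e-02  1.17841e+02] x ext [551.63656615 645.25525326]
top 366
c [489.9 -77.1] size [68.9 31.2] long yaw 2.62 z 123.9 n 295
slope [-9.00000e-03 -6.80000e-02  1.23727e+02] x ext [455.5997919  523.38244695]
side 723
c [515.2 -85.6] size [120.2  76.5] long yaw 0.02 z 122.7 n 690
slope [ 5.00000e-03 -1.32000e-01  1.21067e+02] x ext [455.63993479 562.0306361 ]
```

View pics/g_wrist.png

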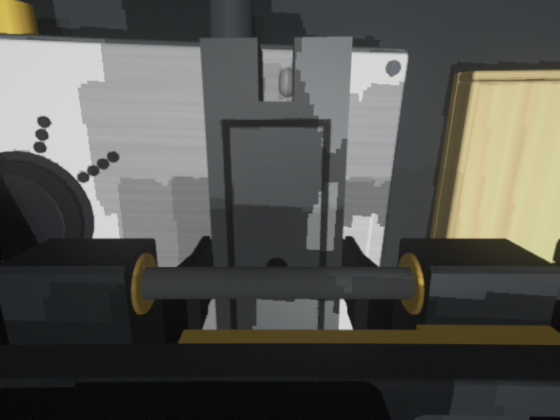

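The wide plate is held level across but nose-down by 0.05 rad, with its notch facing the key and its centre 3–4 mm ahead of the TCP. I'll align first, then lower.

>>> drive_tool --moves '[[[1,2,3],1],[[1,1,3],0.5],[[0,0,2],0],[[0,0,0],0],[[0,0,0],0]]'

```text
t: 15.33
tcp_pos: [552.5, -93.2, 97.2]
tcp_rot: [1.0, 0.002, -0.018, -0.004]
ft_force: [0.0, -0.2, -3.3]
width: 57.9
```

```bash
python3 -c "
from h import *
to(547,-92,67,0.4)
P=cloud(read_camera('wrist'));x,y,z=P[...,0],P[...,1],P[...,2]
q=fit(P,(abs(x-600)<60)&(abs(y+92)<34)&(z>95)&(z<140));print(np.percentile(q[:,0],99.5),np.percentile(q[:,1],[1,99]))
q=fit(P,(abs(x-635)<20)&(abs(y+92)<16)&(z>61)&(z<75))"
```

```text
t 15.33 tcp [552.5 -93.2  97.2] x [ 0.999  0.005 -0.037] y [ 0.005 -1.    -0.008] z [-0.037  0.008 -0.999] F [ 0.  -0.2 -3.3] w 57.9
yaw 0.29 shift [-4.3 -1.  30.4] turn -0.11
c [604.2 -91.6] size [95.3 68. ] long yaw 0.64 z 114.9 n 30770
651.286310760179 [-122.48979736  -61.87080265]
c [634.3 -92.3] size [10.2  9.2] long yaw 0.31 z 64.8 n 343
```

>>> drive_tool --moves '[[[-3,0,2],0],[[-2,0,3],0],[[0,0,3],0],[[0,0,0],0],[[0,0,0],0]]'

```text
t: 15.8
tcp_pos: [546.4, -93.1, 88.8]
tcp_rot: [1.0, 0.003, -0.018, -0.004]
ft_force: [-0.3, 0.2, -4.0]
width: 57.5
```

```bash
python3 -c "
from h import *
to(546.7,-92.2,67,0.4)
P=cloud(read_camera('wrist'));x,y,z=P[...,0],P[...,1],P[...,2]
q=fit(P,(abs(x-600)<60)&(abs(y+92)<34)&(z>85)&(z<140));print(np.percentile(q[:,0],99.5),np.percentile(q[:,1],[1,99]))
q=fit(P,(abs(x-635)<20)&(abs(y+92)<16)&(z>61)&(z<75))"
```

```text
t 15.8 tcp [546.4 -93.1  88.8] x [ 0.999  0.005 -0.037] y [ 0.005 -1.    -0.008] z [-0.037  0.007 -0.999] F [-0.3  0.2 -4. ] w 57.5
yaw 0.31 shift [ 1.1 -0.7 21.8] turn -0.09
c [598.2 -91.5] size [95.1 67.9] long yaw 0.64 z 106.5 n 30796
645.151858524629 [-122.32461776  -61.80596056]
c [631.8 -92.2] size [14.5  9.9] long yaw 0.5 z 64.6 n 566
```

>>> drive_tool --moves '[[[0,0,4],0],[[0,0,4],0],[[0,0,4],0],[[0,0,2],0],[[0,0,0],0]]'

```text
t: 16.27
tcp_pos: [545.9, -93.0, 73.3]
tcp_rot: [1.0, 0.003, -0.018, -0.004]
ft_force: [-1.2, 0.2, -3.7]
width: 58.2
```

```bash
python3 -c "
from h import *
to(546.4,-92.5,67,0.4)"
```

```text
t 16.27 tcp [545.9 -93.   73.3] x [ 0.999  0.005 -0.037] y [ 0.005 -1.    -0.008] z [-0.037  0.007 -0.999] F [-1.2  0.2 -3.7] w 58.2
yaw 0.31 shift [ 0.7 -0.4  6.3] turn -0.09
```

>>> drive_tool --moves '[[[0,0,2],0],[[0,0,2],0],[[0,0,1],0],[[0,0,0],0]]'

```text
t: 16.6
tcp_pos: [545.6, -92.7, 68.2]
tcp_rot: [1.0, 0.003, -0.019, -0.004]
ft_force: [-1.8, -1.1, -1.0]
width: 58.1
```

>>> drive_tool --moves '[[[0,0,0],0],[[0,0,0],0],[[0,0,0],0],[[0,0,0],0],[[0,0,0],0]]' --claw 80

```text
t: 17.02
tcp_pos: [548.6, -93.1, 70.8]
tcp_rot: [1.0, 0.003, -0.015, -0.003]
ft_force: [0.5, 0.1, -0.4]
width: 78.2
```

>>> drive_tool --moves '[[[0,0,-6],0],[[0,0,-10],0],[[0,0,-20],0],[[0,0,-20],0],[[0,0,-20],0],[[0,0,0],0]]'

```text
t: 17.52
tcp_pos: [551.2, -93.2, 153.0]
tcp_rot: [1.0, 0.003, -0.015, -0.003]
ft_force: [0.7, 0.8, 0.8]
width: 79.8
```

```bash
python3 - <<'E'
from h import *
st()
P=cloud(read_camera('wrist'));x,y,z=P[...,0],P[...,1],P[...,2]
q=fit(P,(abs(x-590)<70)&(abs(y+92)<34)&(z>75)&(z<120));print(np.percentile(q[:,0],99.5),np.percentile(q[:,1],[1,99]))
A=np.c_[q[:,:2]-[550,-92],np.ones(len(q))];print("plane",np.round(np.linalg.lstsq(A,q[:,2],rcond=None)[0],3))
m=(abs(x-600)<50)&(abs(y+20)<30)&(z<65);print("deck",np.median(z[m]) if m.any() else None)
E
```

```text
t 17.52 tcp [551.2 -93.2 153. ] x [ 1.     0.006 -0.031] y [ 0.006 -1.    -0.007] z [-0.031  0.007 -1.   ] F [0.7 0.8 0.8] w 79.8
c [582.1 -94.1] size [124.6  58.3] long yaw 0.42 z 86.1 n 15085
643.9106958691348 [-122.57484429  -65.71201817]
plane [-1.0000e-03 -1.0000e-03  8.6092e+01]
deck 53.879639853727724
```

The wide plate is seated: its top is 32.2 mm above the deck with slope 0.001. Next, the drawer front.

>>> drive_tool --moves '[[[-4,-20,0],0],[[-6,-36,0],0],[[-6,-36,0],0],[[-6,-36,0],0],[[-6,-36,0],0],[[-6,-36,0],0],[[-6,-36,0],0],[[-6,-36,0],0]]' --claw 87

```text
t: 18.23
tcp_pos: [502.5, 175.0, 150.2]
tcp_rot: [1.0, -0.009, -0.018, -0.0]
ft_force: [1.1, -0.5, 0.5]
width: 87.3
```

>>> drive_tool --moves '[[[-6,-36,0],0],[[-6,-36,0],0],[[-4,-20,0],6.5],[[0,0,0],6.5],[[0,0,0],6.5],[[0,0,0],0],[[0,0,0],0]]'

```text
t: 18.82
tcp_pos: [477.5, 283.7, 146.9]
tcp_rot: [0.984, -0.174, -0.022, 0.002]
ft_force: [0.4, -0.7, 1.2]
width: 87.1
```

```bash
python3 - <<'E'
from h import *
to(480.4,344.1,100,-20)
for n in("wrist","top"):
    P=cloud(read_camera(n));x,y,z=P[...,0],P[...,1],P[...,2]
    print(n);q=fit(P,(abs(x-480)<120)&(abs(y-344)<90)&(z>28)&(z<46))
E
```

```text
t 18.82 tcp [477.5 283.7 146.9] x [ 0.938 -0.344 -0.042] y [-0.343 -0.939  0.011] z [-0.043  0.004 -0.999] F [ 0.4 -0.7  1.2] w 87.1
yaw -20.11 shift [-16.1 -58.3  47. ] turn -0.11
wrist
c [504.9 333.9] size [ 64.9 143.3] long yaw -19.86 z 34.9 n 13160
top
c [555.9 316.9] size [66.4 39.2] long yaw 70.84 z 36.4 n 214
```

>>> drive_tool --moves '[[[-7,-22,5],0],[[-6,-22,15],0],[[-2,-12,20],0],[[0,0,15],0],[[0,0,0],0],[[0,0,0],0]]'

```text
t: 19.42
tcp_pos: [485.1, 337.8, 90.0]
tcp_rot: [0.984, -0.175, -0.02, 0.003]
ft_force: [0.9, -0.4, 0.5]
width: 87.0
```

```bash
python3 -c "
from h import *
to(479.3,343.8,20,-20)"
```

```text
t 19.42 tcp [485.1 337.8  90. ] x [ 0.938 -0.344 -0.039] y [-0.344 -0.939  0.012] z [-0.041  0.002 -0.999] F [ 0.9 -0.4  0.5] w 87.0
yaw -20.12 shift [-4.8 -4.5 70.1] turn -0.12
```

>>> drive_tool --moves '[[[-2,-3,15],0],[[-1,-1,18],0],[[0,0,18],0],[[0,0,9],0],[[0,0,4],0],[[0,0,0],0],[[0,0,0],0]]'

```text
t: 20.0
tcp_pos: [487.6, 339.5, 30.7]
tcp_rot: [0.984, -0.177, -0.017, -0.0]
ft_force: [1.0, 0.2, -0.2]
width: 87.3
```

```bash
python3 -c "
from h import *
to(479.3,343.8,20,-20)"
```

```text
t 20.0 tcp [487.6 339.5  30.7] x [ 0.937 -0.348 -0.034] y [-0.348 -0.938  0.006] z [-0.034  0.007 -0.999] F [ 1.   0.2 -0.2] w 87.3
yaw -20.35 shift [-8.9 -1.2 11. ] turn -0.35
```

>>> drive_tool --moves '[[[-5,-1,5],0],[[-4,0,5],0],[[0,0,1],0],[[0,0,0],0]]'

```text
t: 20.33
tcp_pos: [480.6, 344.7, 22.3]
tcp_rot: [0.984, -0.177, -0.015, -0.002]
ft_force: [0.9, -0.2, 0.0]
width: 86.9
```

>>> drive_tool --moves '[[[0,0,0],0],[[0,0,0],0],[[0,0,0],0],[[0,0,0],0],[[0,0,0],0]]' --claw 50

```text
t: 20.75
tcp_pos: [480.4, 345.4, 23.0]
tcp_rot: [0.984, -0.176, -0.015, -0.002]
ft_force: [-1.3, -1.1, -0.8]
width: 63.3
```

```bash
python3 -c "
from h import *
to(479.3,343.8,20,-20)"
```

```text
t 20.75 tcp [480.4 345.4  23. ] x [ 0.937 -0.347 -0.03 ] y [-0.347 -0.938  0.001] z [-0.029  0.01  -1.   ] F [-1.3 -1.1 -0.8] w 63.3
yaw -20.33 shift [-0.4  1.9  3. ] turn -0.33
```

>>> drive_tool --moves '[[[0,0,-8],0],[[0,0,-15],0],[[0,0,-25],0],[[0,0,-25],0],[[0,0,-25],0],[[0,0,-25],0],[[0,0,-20],0],[[0,0,0],0]]'

```text
t: 21.42
tcp_pos: [482.4, 341.7, 171.0]
tcp_rot: [0.984, -0.177, -0.018, 0.0]
ft_force: [0.7, 0.2, -0.8]
width: 63.6
```

>>> drive_tool --moves '[[[0,0,-1],-6.5],[[0,0,-2],-7],[[0,0,-2],-7],[[0,0,-1],0],[[4,20,-1],0],[[6,36,-1],0],[[6,36,-1],0],[[6,36,-1],0]]'

```text
t: 22.08
tcp_pos: [500.8, 221.1, 176.2]
tcp_rot: [1.0, 0.01, -0.021, -0.006]
ft_force: [0.5, -0.6, -2.2]
width: 63.6
```

>>> drive_tool --moves '[[[6,36,-1],0],[[6,36,-1],0],[[6,36,-1],0],[[6,36,-1],0],[[6,36,-1],0],[[6,36,-1],0],[[6,30,-1],0],[[0,0,0],0]]'

```text
t: 22.75
tcp_pos: [542.0, -47.4, 172.7]
tcp_rot: [1.0, -0.01, -0.025, -0.003]
ft_force: [-0.0, -1.6, -1.3]
width: 63.8
```

```bash
python3 -c "
from h import *
to(550,-92,110,0.4)"
```

```text
t 22.75 tcp [542.  -47.4 172.7] x [ 0.999 -0.02  -0.049] y [-0.02  -1.    -0.005] z [-0.049  0.006 -0.999] F [-0.  -1.6 -1.3] w 63.8
yaw -1.15 shift [12.  44.8 61.9] turn -1.55
```

>>> drive_tool --moves '[[[5,20,3],-1],[[4,16,12],-0.5],[[2,8,20],0],[[0,0,18],0],[[0,0,0],0],[[0,0,0],0]]'

```text
t: 23.25
tcp_pos: [548.0, -96.6, 113.9]
tcp_rot: [1.0, -0.01, -0.026, -0.003]
ft_force: [0.2, -0.2, -0.8]
width: 63.9
```

```bash
python3 - <<'E'
from h import *
to(550,-92.3,95,0.4)
P=cloud(read_camera("wrist"));x,y,z=P[...,0],P[...,1],P[...,2]
q=fit(P,(abs(x-600)<90)&(abs(y+92)<50)&(z>105)&(z<160))
A=np.c_[q[:,:2]-[550,-92],np.ones(len(q))];print("plane",np.round(np.linalg.lstsq(A,q[:,2],rcond=None)[0],3),np.percentile(q[:,0],99.5))
E
```

```text
t 23.25 tcp [548.  -96.6 113.9] x [ 0.998 -0.021 -0.053] y [-0.021 -1.    -0.006] z [-0.053  0.007 -0.999] F [ 0.2 -0.2 -0.8] w 63.9
yaw -1.18 shift [ 3.  -4.3 18.8] turn -1.58
c [597.4 -98.9] size [87.7 97.9] long yaw -1.27 z 124.8 n 34343
plane [-3.80000e-02  7.00000e-03  1.27052e+02] 645.908200230178
```

>>> drive_tool --moves '[[[2,-3,3],-1],[[1,-1,3],-0.6],[[0,0,3],0],[[0,0,0],0],[[0,0,0],0]]'

```text
t: 23.72
tcp_pos: [552.9, -88.9, 107.3]
tcp_rot: [1.0, 0.006, -0.024, -0.004]
ft_force: [1.2, -0.6, -2.0]
width: 63.9
```

```bash
python3 -c "
from h import *
to(550,-92.3,95,0.4)"
```

```text
t 23.72 tcp [552.9 -88.9 107.3] x [ 0.999  0.013 -0.048] y [ 0.013 -1.    -0.008] z [-0.048  0.008 -0.999] F [ 1.2 -0.6 -2. ] w 63.9
yaw 0.74 shift [-2.3  3.5 12.4] turn 0.34
```

>>> drive_tool --moves '[[[-1,2,2],0],[[0,0,2],0],[[0,0,2],0],[[0,0,0],0],[[0,0,0],0]]'

```text
t: 24.13
tcp_pos: [552.0, -91.0, 101.8]
tcp_rot: [1.0, 0.006, -0.023, -0.004]
ft_force: [0.1, 0.4, -1.1]
width: 63.5
```

```bash
python3 -c "
from h import *
to(550,-92.3,95,0.4)"
```

```text
t 24.13 tcp [552.  -91.  101.8] x [ 0.999  0.013 -0.046] y [ 0.012 -1.    -0.008] z [-0.046  0.007 -0.999] F [ 0.1  0.4 -1.1] w 63.5
yaw 0.73 shift [-1.7  1.3  6.8] turn 0.33
```

>>> drive_tool --moves '[[[0,1,2],0],[[0,0,2],0],[[0,0,1.5],0],[[0,0,0],0]]'

```text
t: 24.47
tcp_pos: [551.7, -92.4, 95.7]
tcp_rot: [1.0, 0.006, -0.023, -0.004]
ft_force: [-0.3, -0.0, -1.7]
width: 63.8
```

```bash
python3 -c "
from h import *
to(550,-92.3,92,0.4)"
```

```text
t 24.47 tcp [551.7 -92.4  95.7] x [ 0.999  0.012 -0.046] y [ 0.012 -1.    -0.008] z [-0.046  0.007 -0.999] F [-0.3 -0.  -1.7] w 63.8
yaw 0.71 shift [-1.5 -0.1  3.8] turn 0.31
```

>>> drive_tool --moves '[[[0,0,1.5],0],[[0,0,1],0],[[0,0,0],0]]'

```text
t: 24.72
tcp_pos: [551.7, -92.3, 93.0]
tcp_rot: [1.0, 0.006, -0.023, -0.004]
ft_force: [-1.4, 0.4, -0.5]
width: 63.7
```

>>> drive_tool --moves '[[[0,0,0],0],[[0,0,0],0],[[0,0,0],0],[[0,0,0],0],[[0,0,0],0]]' --claw 85

```text
t: 25.13
tcp_pos: [552.9, -92.4, 94.4]
tcp_rot: [1.0, 0.006, -0.022, -0.004]
ft_force: [0.7, -0.8, -0.4]
width: 83.0
```

>>> drive_tool --moves '[[[0,0,-6],0],[[0,0,-10],0],[[0,0,-20],0],[[0,0,-20],0],[[0,0,-20],0],[[0,0,0],0]]'

```text
t: 25.63
tcp_pos: [556.0, -92.8, 176.3]
tcp_rot: [1.0, 0.006, -0.022, -0.004]
ft_force: [0.2, -0.7, 1.6]
width: 85.1
```

```bash
python3 - <<'E'
from h import *
to(549,69.5,160,-18)
a=read_camera("wrist");save(a,"w5");P=cloud(a);x,y,z=P[...,0],P[...,1],P[...,2]
q=fit(P,(abs(x-600)<90)&(abs(y+92)<50)&(z>95)&(z<125))
A=np.c_[q[:,:2]-[550,-92],np.ones(len(q))];print("plane",np.round(np.linalg.lstsq(A,q[:,2],rcond=None)[0],3),np.percentile(q[:,0],99.5))
q=P[(abs(x-600)<60)&(abs(y+20)<20)&(z<65)];print("deck",np.median(q[:,2]))
a=read_camera("top");save(a,"t5");P=cloud(a);x,y,z=P[...,0],P[...,1],P[...,2]
fit(P,(abs(x-550)<120)&(abs(y+92)<50)&(z>95)&(z<115))
E
```

```text
t 25.63 tcp [556.  -92.8 176.3] x [ 0.999  0.013 -0.044] y [ 0.012 -1.    -0.008] z [-0.044  0.007 -0.999] F [ 0.2 -0.7  1.6] w 85.1
yaw 0.72 shift [  -4.3 -162.2   17.7] turn 18.72
c [581.1 -93. ] size [137.8  64.6] long yaw 1.12 z 104.0 n 18108
plane [-1.00000e-03 -1.00000e-03  1.03997e+02] 649.4070548213222
deck 53.843942614247624
c [497.4 -74. ] size [28.5 94.1] long yaw -1.42 z 105.1 n 343
```

View pics/w5.png

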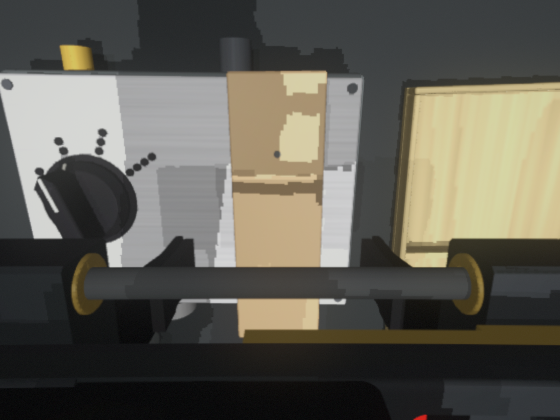

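The front lies flat at 50.1 mm above the deck, centred on the plate. On to the selector: grip the bar at yaw 19°, then turn about 37° clockwise.

>>> drive_tool --moves '[[[-1,-25,0],0],[[-1,-35,0],0],[[-1,-35,0],0],[[-1,-35,0],0],[[-1,-20,0],-6],[[0,0,0],-6.5],[[0,0,0],-6],[[0,0,0],0]]' --claw 50

```text
t: 26.4
tcp_pos: [541.4, 62.5, 166.4]
tcp_rot: [0.985, 0.172, -0.03, -0.009]
ft_force: [-0.4, -0.7, -0.4]
width: 50.7
```

```bash
python3 -c "
from h import *
to(549,68.7,110,19)"
```

```text
t 26.4 tcp [541.4  62.5 166.4] x [ 0.939  0.339 -0.056] y [ 0.338 -0.941 -0.027] z [-0.062  0.007 -0.998] F [-0.4 -0.7 -0.4] w 50.7
yaw 19.88 shift [12.4 -1.7 55.8] turn 0.88
```

>>> drive_tool --moves '[[[6,-1,15],0.5],[[4,0,20],0],[[1,0,15],0],[[0,0,4],0],[[0,0,0],0],[[0,0,0],0]]'

```text
t: 26.9
tcp_pos: [545.9, 65.6, 107.0]
tcp_rot: [0.987, 0.159, -0.033, -0.008]
ft_force: [0.7, 0.2, -0.3]
width: 49.9
```

```bash
python3 -c "
from h import *
to(549,68.7,77,19)"
```

```text
t 26.9 tcp [545.9  65.6 107. ] x [ 0.947  0.314 -0.063] y [ 0.313 -0.949 -0.026] z [-0.068  0.005 -0.998] F [ 0.7  0.2 -0.3] w 49.9
yaw 18.35 shift [ 5.8 -1.2 29.7] turn -0.65
```

>>> drive_tool --moves '[[[3,-1,10],-0.5],[[1,0,10],0],[[0,0,7],0],[[0,0,0],0],[[0,0,0],0]]'

```text
t: 27.32
tcp_pos: [549.2, 67.4, 79.2]
tcp_rot: [0.986, 0.162, -0.031, -0.008]
ft_force: [-0.9, 0.1, 0.5]
width: 49.8
```

```bash
python3 -c "
from h import *
to(548,68.7,77,19)"
```

```text
t 27.32 tcp [549.2  67.4  79.2] x [ 0.946  0.32  -0.059] y [ 0.319 -0.947 -0.026] z [-0.064  0.005 -0.998] F [-0.9  0.1  0.5] w 49.8
yaw 18.68 shift [-0.6 -1.5  2.3] turn -0.32
```

Good. Close on the bar.

>>> drive_tool --moves '[[[0,0,0],0],[[0,0,0],0],[[0,0,0],0],[[0,0,0],0],[[0,0,0],0],[[0,0,0],0],[[0,0,0],0]]' --claw 8

```text
t: 27.9
tcp_pos: [549.4, 69.5, 80.5]
tcp_rot: [0.986, 0.162, -0.031, -0.009]
ft_force: [-0.0, 1.0, -1.5]
width: 15.4
```

>>> drive_tool --moves '[[[0,0,0],6],[[0,0,0],6],[[0,0,0],6]]'

```text
t: 28.15
tcp_pos: [549.1, 69.0, 80.5]
tcp_rot: [0.999, 0.004, -0.032, -0.002]
ft_force: [-0.0, -2.0, -0.7]
width: 16.0
```

```bash
python3 -c "
from h import *
s,r=st();print(np.degrees(np.arctan2(r[1,0],r[0,0])),np.round(s['torque'],2))"
```

```text
t 28.15 tcp [549.1  69.   80.5] x [ 0.998  0.008 -0.063] y [ 0.007 -1.    -0.005] z [-0.063  0.005 -0.998] F [-0.  -2.  -0.7] w 16.0
0.4373095352691391 [-0.32 -0.12  0.17]
```

Turned 18° so far. Another 18–19° to go.

>>> drive_tool --moves '[[[0,0,0],6],[[0,0,0],6],[[0,0,0],6],[[0,0,0],0],[[0,0,0],0]]'

```text
t: 28.57
tcp_pos: [548.9, 68.3, 80.4]
tcp_rot: [0.986, -0.161, -0.032, 0.003]
ft_force: [-0.4, 0.3, -0.7]
width: 15.9
```

```bash
python3 -c "
from h import *
s,r=st();print(np.degrees(np.arctan2(r[1,0],r[0,0])),np.round(s['torque'],2))"
```

```text
t 28.57 tcp [548.9  68.3  80.4] x [ 0.946 -0.318 -0.061] y [-0.318 -0.948  0.016] z [-0.063  0.005 -0.998] F [-0.4  0.3 -0.7] w 15.9
-18.603793802550165 [ 0.44 -0.1  -0.12]
```

Yaw -18.6° is the three-dot position (expected about -18.2°). Release and rise clear.

>>> drive_tool --moves '[[[0,0,0],0],[[0,0,0],0],[[0,0,0],0],[[0,0,0],0]]' --claw 50

```text
t: 28.9
tcp_pos: [549.4, 67.6, 80.6]
tcp_rot: [0.987, -0.158, -0.031, 0.003]
ft_force: [-0.2, 0.1, 0.5]
width: 35.2
```

>>> drive_tool --moves '[[[0,0,-8],0],[[0,0,-15],0],[[0,0,-25],0],[[0,0,-25],0],[[0,0,-25],0],[[0,0,-20],0],[[0,0,0],0],[[0,0,0],0]]'

```text
t: 29.57
tcp_pos: [556.7, 66.8, 206.5]
tcp_rot: [0.987, -0.156, -0.031, 0.004]
ft_force: [-0.3, -0.6, -0.4]
width: 49.7
```

>>> drive_tool --moves '[[[-20,-20,0],0],[[-20,-30,0],0],[[-20,-30,0],0],[[-20,-30,0],0],[[-20,-30,0],0],[[-15,-20,0],0],[[0,0,0],0],[[0,0,0],0]]'

```text
t: 30.23
tcp_pos: [492.1, 257.6, 203.8]
tcp_rot: [0.987, -0.158, -0.034, 0.007]
ft_force: [0.2, -0.4, 0.2]
width: 50.2
```

```bash
python3 - <<'E'
from h import *
st()
a=read_camera("top");save(a,"t6");P=cloud(a);x,y,z=P[...,0],P[...,1],P[...,2]
def f(n,m):
    print(n,m.sum()); m.sum()>20 and fit(P,m)
f("bar",(abs(x-549)<40)&(abs(y-69)<40)&(z>90)&(z<110))
f("front",(abs(x-550)<120)&(abs(y+92)<50)&(z>97)&(z<115))
f("wide?",(abs(x-550)<120)&(abs(y+92)<50)&(z>80)&(z<92))
f("narrow",(abs(x-415)<60)&(abs(y+338)<105)&(z>20)&(z<45))
for n,uv in(("tape",(255,252)),("block",(285,111)),("bottletop",(206,108))): print(n,np.round(P[uv[1],uv[0]],0))
cv2.imwrite("pics/t6c.png",cv2.resize(a["color"][90:280,180:450],None,fx=2.9,fy=2.9)[...,::-1])
E
```

```text
t 30.23 tcp [492.1 257.6 203.8] x [ 0.948 -0.313 -0.066] y [-0.312 -0.95   0.024] z [-0.07  -0.002 -0.998] F [ 0.2 -0.4  0.2] w 50.2
bar 119
c [548.9  68.8] size [15.8 58.6] long yaw -18.49 z 96.4 n 119
front 1670
c [551.4 -92.2] size [201.1  64.9] long yaw 1.05 z 105.3 n 1670
wide? 4
narrow 1188
c [ 415.8 -339.7] size [ 58.6 191.1] long yaw -87.73 z 30.6 n 1188
tape [377.  79.  66.]
block [786. -19.  46.]
bottletop [759. 195. 191.]
```

View pics/t6c.png

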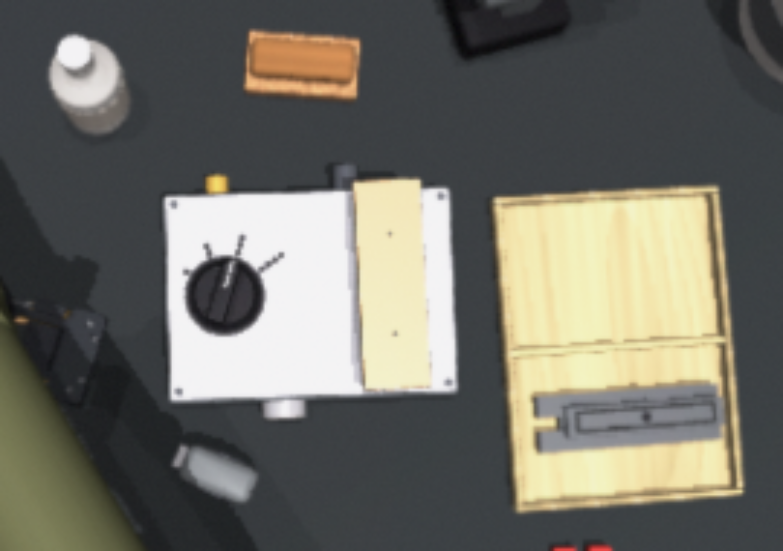

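The nose points at three dots, the front lies along the seated plate, the narrow plate is in the near half and the bystanders haven't moved. Handing in.

```bash
python3 -c "
from h import *
print(job_done())"
```

```text
the job is handed in; nothing more can be done
None
```

The clamp is changed over and the job is handed in at about 30 s of robot time. `job_done()` gave no verdict, so what follows is from my own last checks.

- **Narrow plate:** it lies flat in the tray's near half at about (416, -340), within 5 mm of my aim point there.
- **Wide plate:** measured just after I let it go, its top was 32.2 mm above the deck with a slope of 0.001, so it is fully down with the notch over the key. The drawer front now hides it from above.
- **Drawer front:** it lies flat, its top 50.1 mm above the deck and its centre at (551, -92) over the head at (550, -92). Its yaw is about 1°.
- **Selector:** the bar turned from +19.0° to -18.5°, which puts it at about 1.30 rad, and the nose points at the three dots.
- **Bystanders:** the tape measure, sanding block and bottle read within 3 mm of their start positions. The gripper is clear of everything.

No check failed. The wrist and top cameras disagreed by about 2 mm on some positions, which is within their calibration. The tool leaned 2 to 4° during carries; both plates and the front settled flat once released.

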